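# Free the ski cradle: open the cam lock and hold the index pin back

### The arm

A 6-joint arm with a two-finger parallel gripper is mounted at the origin on the work surface. World frame = base frame: x ahead of the robot, y to its left, z up, the work surface at z = 0. Lengths are in m, angles in rad, forces in N, time in s.
With the tool pointing down it reaches from about 0.275 to 1 m from the base axis. Payload 8.4 kg.
Tool frame: the origin (TCP) lies on the centre line of the jaws, within the pads' length; the fingertips stand 17 mm ahead of it and the grasp point (between the pads) lies 2 mm behind it (bot.tcp_to_tips is the z of the fingertips in the tool frame, in m); z points along the fingers, y is the line along which they close (so a half turn about z gives the same grasp; the last joint's range is limited). The gripper opens to 85 mm and grips with 20 to 120 N. Pads are 22 mm wide; open, the fingers measure 114 mm over their backs; the gripper's body (76 mm by 85 mm) begins 54 mm behind the grasp point. The pads swing forward as they close: fully open they stand 13 mm farther back than shut.
Start: joints at [-1.222, 0.353, 1.633, -0, 1.155, -0.002], TCP at [0.215, -0.587, 0.248] pointing down, gripper open.
Joint ranges: [-2.63, 2.63], [-0.92, 2.1], [0.06, 2.66], [-1.3, 4.44], [0, 2.69], [-3.02, 3.02]. Speed limits (rad/s): [2.22, 2.22, 2.79, 3.14, 3.14, 3.14].

### API

Orientations are given as a unit quaternion [x, y, z, w].
In Python, from workcell import bot, hand, kinematics, get_obs, vision, hand_in gives the robot as it stands. The module is installed in compiled form; this text tells all that it offers. Calls block until the motion is done:
- bot.reach(position, orientation): joint-space move of the TCP to a pose.
- bot.servo_line(position, ori=None, velocity=0.15): straight line of the TCP; ori=None keeps the orientation; velocity is the mean speed in m/s.
- bot.goto_joints(angles): joint-space move.
- hand.move_gripper(opening, strength=None): finger opening in m; strength is the grip in N (None keeps the last); returns when the fingers have stopped.
- bot.dwell(seconds).
- kinematics.solve_ik(position, orientation): joint angles nearest the present ones, or None.
- get_obs(): the state.
- vision.read_camera(name): name is "scene" or "top" or "wrist"; returns a dict with "frame" (400x640x3 uint8, red, green, blue), "intrinsics" (3x3 intrinsics, pixels), "dist" ([k1, k2, p1, p2, k3] as OpenCV has them; the pictures are not rectified), "view" (4x4, takes a point from world to camera coordinates). Camera axes: x right, y down, z forward; pixel columns grow to the right and rows downward; lengths in m; the calibration is good to about 2 mm. A picture is of the moment at which its call begins. There is no depth.
A pose or a line that the arm cannot do raises bot.IKError and nothing moves.
- hand_in(): hands the job in; it is judged then, once.
The state is a dict: "time_s": time; "joint_pos": joint angles; "joint_vel": joint speeds; "joint_efforts": joint torques, N m; "position": TCP position; "orientation": TCP orientation; "wrist_force": force on the tool from outside, world axes, zero at the start; "ft_torque": the same for the moment, N m; "gripper_width": finger opening in m; "grip_force": force on a finger pad.
Only numpy, scipy, OpenCV 4.12 (cv2) and the standard library are available. Lean on these libraries where they do the work, as an engineer would, in place of code of your own. Each camera call takes 0.05 s, during which the arm holds its last target. There are 200 camera calls.

### The job

The ski cradle has to be shifted along its rail. Swing the brass cam lever fully open first, so that the index pin is not dragged out while the cradle is still clamped, then take the black knob of the sprung index plunger, pull it fully back to its stop and finish while still gripping it there, pin clear of its hole, so that I can slide the cradle. Leave the loose binding parts and the screwdriver on the bench where they lie.

Things in the scene. Friction and masses are not known exactly. Their poses are not given: they have to be found in the camera images.
- cradle_rail: Fixed wooden rail 130 mm wide (x), 620 long (y), 62 high; origin: centre of its underside. x points across it away from the robot, y along it; yaw up to 0.3 rad. Near (-x) face: steel index strip, x -75 to -65. On top: clamped carriage plate (x, y +-77, +-100, top z 74) with ski cradle jaws (near one at x -62, top z 102). On the near side: cam lock at y 70, index plunger at y -50.
- cam_lever (a joint): Brass eccentric cam lock; turns about the upright axis through cam_pivot, counter-clockwise from above as it opens. 0 to 0.3 rad: clamped, arm lying along the rail (+y of cradle_rail at 0). 1.6 rad: stop, fully open, arm pointing straight out from the rail (its -x). Stiff by friction (about 3 N at the grip), stays where left.
- cam_pivot (a point): Point on the cam's upright turning axis at the middle of its 52 mm brass disc (16 mm thick, 4 mm off centre), 48 mm above the bench, under a 22 mm wide aluminium strap (top at 74 mm, bolt head to 81 mm).
- lever_grip (a point): Centre of the upper part of the cam lever's upright round brass grip, 85 mm from the turning axis; 17 to 19 mm diameter here, this point 86 mm above the bench, top of the grip 100 mm above the bench. The grip stands up from the arm (arm top 54 mm above the bench). The arm is 14 mm wide.
- index_pin (a joint): Sprung index plunger, slides level along -x of cradle_rail. 0: pin fully seated, nose 10 mm deep in its hole in the index strip. 0.010: nose just leaves the hole. 0.016 m: its stop, fully back. The spring pulls it home with about 6 N at 0 and 14 N at the stop; let go, it snaps back in.
- knob (a point): Centre of the thickest part of the plunger's round black knob: 30 mm diameter (full for 16 mm about here), 30 long, axis level along x of cradle_rail, 46 mm above the bench with free bench below. Moves with the plunger. Between knob and rail: 12 mm of nut and sleeve (22 mm wide), then the aluminium yoke (60 mm wide along y, top z 74).
- seat_hole (a point): Centre of the mouth of the seat hole, on the near face of the index strip, 46 mm above the bench, on the plunger's axis; 66 mm from the knob point when the pin is seated.
- pin_nose (a point): Centre of the flat nose of the 12 mm steel pin; x +10 mm from seat_hole (in cradle_rail axes) when seated, x -6 mm when fully back.
- toe_piece: Scratched silver binding toe piece, loose, 92 mm long, 62 mm wide, 37 mm high; origin: middle of its underside. Leave alone.
- brake_a: Black plastic ski brake with two steel arms, loose, 110 mm long, 97 mm wide, 22 mm high; origin on the bench below its middle. On the robot's side of the rail. Leave alone.
- brake_b: The other, equal ski brake, loose, lying on top of the rail's -y end (62 mm above the bench), clear of the carriage. Leave alone.
- screwdriver: Yellow-handled screwdriver lying on the bench, loose, 200 mm long, along its own x, about 30 mm high. Leave alone.

How it is judged:
By the outcome, as a careful person would: the job done as asked, in the order asked, and still so for the second after the job is handed in, while the arm keeps its last pose, push and grip.
It also fails if it takes over 56 s, if anything falls off the work surface, if the arm or the gripper's body presses on something with over 40 N, if the wrist force passes 120 N, or if a joint passes its speed limit or range.

## Working session

There is one attempt and no reset: what is moved stays moved. The work goes in short steps, each a Python script; the robot and the scene stay as the last script left them, time stands still between calls to the robot, and variables do not carry over. Pictures are saved under pics/ and viewed, at most 10 in all, crops included, and the job is handed in when it is done.

```bash
mkdir -p pics; python3 - <<'E'
from workcell import *
import cv2,numpy as np,pickle
d={}
for n in("scene","top"):
    r=vision.read_camera(n);d[n]=r
    cv2.imwrite(f"pics/{n}0.png",cv2.cvtColor(r["frame"],cv2.COLOR_RGB2BGR))
    print(n,np.array(r["intrinsics"]).round(1).tolist(),r["dist"],np.array(r["view"]).round(3).tolist())
pickle.dump(d,open("d.pkl","wb"))
o=get_obs();print(o["time_s"],o["orientation"],o["wrist_force"])
E
```

```text
scene [[492.9, 0.0, 316.7], [0.0, 492.9, 200.8], [0.0, 0.0, 1.0]] [0.00331566 0.         0.         0.         0.        ] [[-0.499, 0.867, -0.012, 0.324], [0.709, 0.399, -0.582, -0.344], [-0.499, -0.299, -0.813, 1.39], [0.0, 0.0, 0.0, 1.0]]
top [[395.6, 0.0, 324.7], [0.0, 395.6, 197.7], [0.0, 0.0, 1.0]] [0.03332553 0.         0.         0.         0.        ] [[-0.024, -1.0, 0.016, -0.042], [-0.988, 0.022, -0.154, 0.553], [0.154, -0.019, -0.988, 0.973], [0.0, 0.0, 0.0, 1.0]]
0.1 [ 9.84653559e-01  1.74519295e-01 -1.20453655e-04 -6.07869514e-04] [ 0.09592184 -0.78395578  0.14700419]
```

View pics/scene0.png

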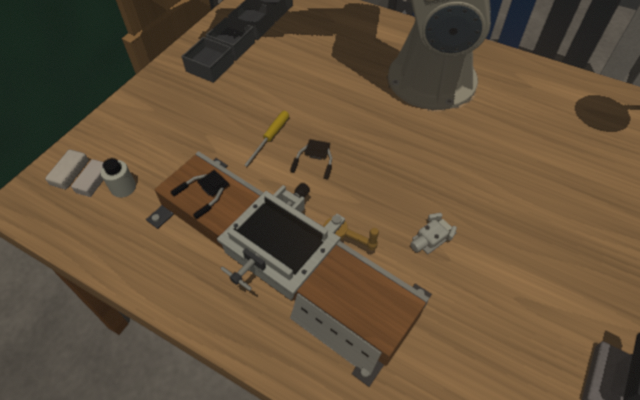

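View pics/top0.png

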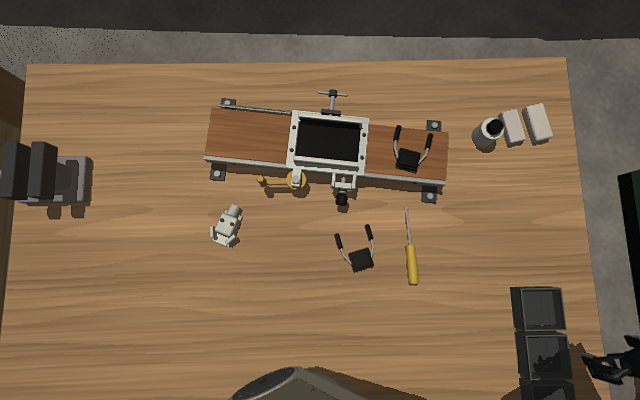

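The scene picture shows the lever grip at about (374,238) and the knob at (302,191). In the top picture the grip is at (262,183), the cam at (297,181) and the knob at (341,199). I'll zoom in and segment these next.

```bash
cat >h.py <<'E'
import numpy as np,cv2
def ray(r,uv):
    K=np.array(r["intrinsics"]);V=np.array(r["view"])
    p=cv2.undistortPoints(np.array([[uv]],float),K,np.array(r["dist"],float))[0,0]
    R=V[:3,:3];return -R.T@V[:3,3],R.T@np.array([p[0],p[1],1])
def on_z(r,uv,z):
    c,d=ray(r,uv);return c+d*(z-c[2])/d[2]
def tri(*rs):
    A=np.zeros((3,3));b=np.zeros(3);P=[]
    for c,d in rs:
        d=d/np.linalg.norm(d);M=np.eye(3)-np.outer(d,d);A+=M;b+=M@c
    return np.linalg.solve(A,b)
def proj(r,p):
    V=np.array(r["view"]);return cv2.projectPoints(np.array([p],float),cv2.Rodrigues(V[:3,:3])[0],V[:3,3],np.array(r["intrinsics"]),np.array(r["dist"],float))[0].reshape(-1,2)[0]
E
python3 - <<'E'
import pickle,cv2,numpy as np
from h import *
d=pickle.load(open("d.pkl","rb"))
s=d["scene"]["frame"][170:270,270:400];t=d["top"]["frame"][140:220,245:375]
m=np.vstack([cv2.resize(s,None,fx=5,fy=5,interpolation=cv2.INTER_CUBIC)[:330],cv2.resize(t,None,fx=5,fy=5,interpolation=cv2.INTER_CUBIC)[130:400]])
cv2.imwrite("pics/z.png",cv2.cvtColor(np.vstack([m]),cv2.COLOR_RGB2BGR))
for n,(x0,y0,x1,y1) in(("scene",(270,170,400,270)),("top",(245,165,375,220))):
    f=d[n]["frame"][y0:y1,x0:x1];h=cv2.cvtColor(f,cv2.COLOR_RGB2HSV)
    for k,mk in(("brass",(h[...,0]>17)&(h[...,0]<30)&(h[...,1]>150)),("black",h[...,2]<45)):
        c,l,st,ce=cv2.connectedComponentsWithStats(mk.astype(np.uint8))
        for i in range(1,c):
            if st[i,4]>15:print(n,k,st[i]+[x0,y0,0,0,0],ce[i]+[x0,y0])
E
```

```text
scene brass [336 223  41  25 267] [354.10486891 235.49812734]
scene brass [371 228   7   8  45] [373.91111111 231.86666667]
scene black [325 170   5   8  27] [326.96296296 173.40740741]
scene black [296 184  13  13 115] [302.2       189.8173913]
scene black [ 270  201   52   69 2193] [290.98176015 237.86730506]
top brass [289 171   3  17  27] [290.         178.55555556]
top black [338 188   9   4  16] [342.1875 189.5625]
top black [336 193  12  13 128] [341.25      199.0703125]
```

View pics/z.png

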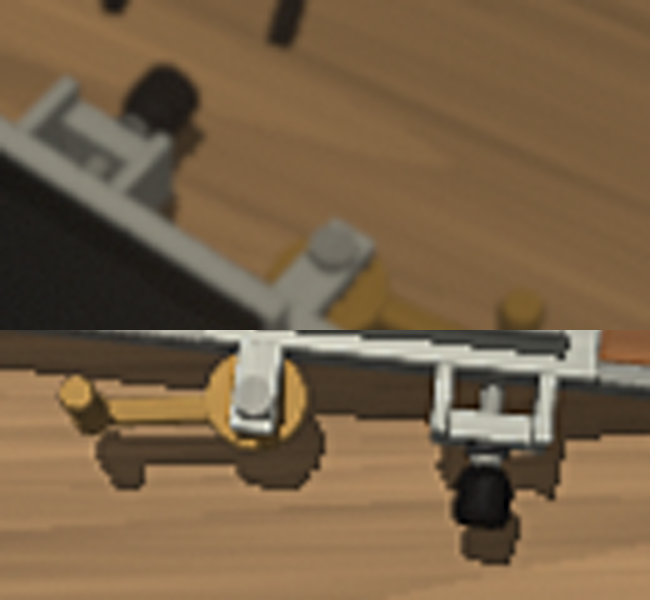

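The zoomed crops show these positions:
- **Bolt head:** about (336.4,218.2) in scene and (295.2,177.6) in top.
- **Grip top:** about (373.6,230.9) in scene and (259.5,177.3) in top.
- **Knob:** about (302,190) in scene and (341.3,199.5) in top.

```bash
python3 - <<'E'
import pickle,cv2,numpy as np
from h import *
d=pickle.load(open("d.pkl","rb"));S,T=d["scene"],d["top"]
for n,a,b,z in(("bolt",(336.4,218.2),(295.2,177.6),.081),("grip",(373.6,230.9),(259.5,177.3),.1),("knob",(302.2,189.8),(341.3,199.2),.046)):
    print(n,tri(ray(S,a),ray(T,b)).round(4),on_z(S,a,z).round(4),on_z(T,b,z).round(4))
h=cv2.cvtColor(T["frame"],cv2.COLOR_RGB2HSV)
P=[]
for u in list(range(225,284,4))+list(range(370,422,4)):
    row0=int(157+(u-205)*26/242)
    col=h[row0-12:row0+14,u]
    g=np.where((col[:,1]<70)&(col[:,2]>80))[0]
    if len(g):P.append(on_z(T,(u,row0-12+(g.min()+g.max())/2),.062)[:2]);
P=np.array(P)
for _ in range(3):
    c=np.polyfit(P[:,1],P[:,0],1);e=P[:,0]-np.polyval(c,P[:,1]);P=P[abs(e)<max(.003,1.5*e.std())]
print(len(P),c,e.round(4),"yaw",-np.arctan(c[0]))
E
```

```text
bolt [0.5971 0.0175 0.0868] [0.5937 0.0158 0.081 ] [0.5983 0.0179 0.081 ]
grip [0.5966 0.1021 0.1031] [0.5952 0.1004 0.1   ] [0.5969 0.1036 0.1   ]
knob [ 0.546 -0.097  0.05 ] [ 0.5434 -0.0984  0.046 ] [ 0.5467 -0.0975  0.046 ]
28 [0.12878999 0.6282627 ] [-0.0006  0.0005  0.0003  0.0001 -0.0001 -0.0003 -0.0005  0.0006  0.0004
  0.0002  0.     -0.0002 -0.0004 -0.0006  0.0005  0.0002 -0.     -0.0002
  0.0009 -0.0007  0.0004  0.0002 -0.     -0.0002 -0.0004  0.0007 -0.0009
  0.0002] yaw -0.1280849161310123
```

```bash
cat >>h.py <<'E'
def q(th): return [np.cos(th/2),np.sin(th/2),0.,0.]   # tool down, tool x at world angle th
yaw=-0.128
ex=np.array([np.cos(yaw),np.sin(yaw)]);ey=np.array([-np.sin(yaw),np.cos(yaw)])
piv=np.array([.596,.0169]);R=.085
E
python3 - <<'E'
from workcell import *
from h import *
g=np.array([.596,.102]);v=g-piv;p0=np.arctan2(v[1],v[0])
def st(t):
    o=get_obs();print(t,round(o["time_s"],2),o["position"].round(4) if hasattr(o["position"],"round") else o["position"],np.round(o["wrist_force"],1),round(o["gripper_width"],4),round(o["grip_force"],1))
print(p0-(np.pi/2+yaw))
bot.reach([*g,.2],q(p0));st("above")
hand.move_gripper(.06,30)
bot.servo_line([*g,.084],velocity=.12);st("down")
hand.move_gripper(0.0,30);st("grip")
E
```

```text
0.1280000000000001
above 2.88 [0.5961 0.1012 0.2   ] [0.1 0.6 0.1] 0.0853 0.0
down 4.38 [0.5966 0.1021 0.0847] [-0.4 -0.2  0.7] 0.0603 0.0
grip 4.83 [0.5961 0.1021 0.0846] [-2.4  0.4  5.9] 0.0173 29.2
```

```bash
python3 - <<'E'
from workcell import *
from h import *
base=np.pi/2+yaw
for a in list(np.linspace(.128,1.6,11)[1:])+[1.62,1.64,1.66]:
    ph=base+a
    bot.servo_line([*(piv+R*np.array([np.cos(ph),np.sin(ph)])),.084],q(ph),velocity=.06)
    o=get_obs();f=np.array(o["wrist_force"]);t=np.array([-np.sin(ph),np.cos(ph)]);r=np.array([np.cos(ph),np.sin(ph)])
    p=np.array(o["position"])[:2]-piv
    print(round(a,3),"t",round(o["time_s"],2),"Ft %.1f Fr %.1f Fz %.1f"%(f[:2]@t,f[:2]@r,f[2]),"ang %.3f"%((np.arctan2(p[1],p[0])-base)%(2*np.pi)),round(o["gripper_width"],4))
    if a>=1.6 and abs(f[:2]@t)>20:break
E
```

```text
0.275 t 5.19 Ft 2.7 Fr 1.2 Fz 7.1 ang 0.279 0.017
0.422 t 5.55 Ft 3.0 Fr 3.0 Fz 7.7 ang 0.426 0.0172
0.57 t 5.91 Ft 2.8 Fr 2.4 Fz 8.5 ang 0.574 0.0176
0.717 t 6.27 Ft 4.1 Fr 2.9 Fz 8.5 ang 0.722 0.0177
0.864 t 6.62 Ft 2.6 Fr 4.7 Fz 8.8 ang 0.870 0.0172
1.011 t 6.98 Ft 3.0 Fr 6.1 Fz 10.5 ang 1.018 0.0171
1.158 t 7.34 Ft 2.9 Fr 6.0 Fz 11.1 ang 1.166 0.0174
1.306 t 7.7 Ft 2.5 Fr 6.1 Fz 11.5 ang 1.313 0.0175
1.453 t 8.06 Ft 2.2 Fr 5.9 Fz 12.4 ang 1.460 0.0174
1.6 t 8.42 Ft 2.1 Fr 7.0 Fz 12.4 ang 1.606 0.0168
1.62 t 8.67 Ft -7.7 Fr 7.0 Fz 11.5 ang 1.609 0.0176
1.64 t 8.92 Ft -18.6 Fr 6.3 Fz 9.5 ang 1.611 0.0179
1.66 t 9.17 Ft -31.4 Fr 5.8 Fz 7.6 ang 1.614 0.0173
```

```bash
python3 - <<'E'
from workcell import *
from h import *
import pickle
ph=np.pi/2+yaw+1.61
bot.servo_line([*(piv+R*np.array([np.cos(ph),np.sin(ph)])),.084],q(ph),velocity=.06)
hand.move_gripper(.06,30)
p=np.array(get_obs()["position"]);bot.servo_line([p[0],p[1],.2],velocity=.2)
k=np.array([.545,-.098])
bot.reach([*k,.2],q(yaw+np.pi))
w=vision.read_camera("wrist");t=vision.read_camera("top")
pickle.dump((w,t),open("w.pkl","wb"))
print(get_obs()["time_s"],get_obs()["joint_pos"],"knob px",proj(w,[*k,.046]),"+x15",proj(w,[*(k+.015*ex),.046]), proj(w,[*(k+.015*ey),.046]))
cv2.imwrite("pics/w1.png",cv2.cvtColor(np.vstack([w["frame"],cv2.resize(t["frame"][150:220,240:380],(400,200))[:, :] if 0 else cv2.copyMakeBorder(cv2.resize(t["frame"][150:220,240:380],(400,200)),0,0,0,240,0)]),cv2.COLOR_RGB2BGR))
E
```

```text
11.3083 [-1.79890171e-01  2.97003728e-01  1.83506590e+00  2.99980421e-04
  1.01168901e+00 -1.62310025e+00] knob px [318.00511611 193.60038351] +x15 [318.02466619 208.98894439] [334.35120701 193.57409998]
```

View pics/w1.png

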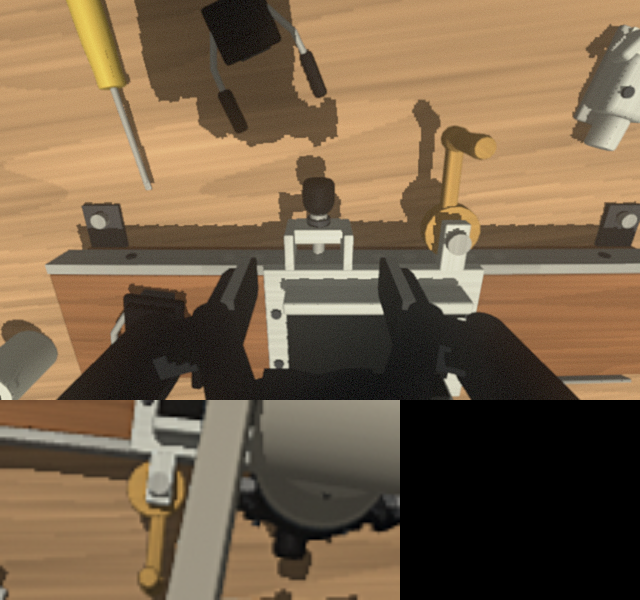

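The picture shows the lever fully open, pointing straight out with its grip at (470,143). The knob is centred at (318,195), against a predicted (318,194), and the rail is level in the view, so the yaw estimate is right. I'll descend and grip.

```bash
python3 - <<'E'
from workcell import *
from h import *
def st(t):
    o=get_obs();f=np.array(o["wrist_force"]);p=np.array(o["position"])
    print(t,round(o["time_s"],2),"x %.4f"%(p[:2]@ex),p.round(4),"Fx %.1f Fy %.1f Fz %.1f"%(f[:2]@ex,f[:2]@ey,f[2]),round(o["gripper_width"],4),round(o["grip_force"],1));return f[:2]@ex
k=np.array([.545,-.098])
bot.servo_line([*k,.044],velocity=.1);st("down")
hand.move_gripper(0.0,100);f0=st("grip")
for s in (.004,.008,.012,.014,.016,.0175,.019,.0205,.022):
    bot.servo_line([*(k-s*ex),.044],velocity=.03);f=st(s)
    if f-f0>32:break
E
```

```text
down 13.02 x 0.5535 [ 0.5454 -0.0981  0.0445] Fx 0.4 Fy 0.7 Fz 0.3 0.0599 0.0
grip 13.43 x 0.5533 [ 0.5452 -0.0982  0.0447] Fx -1.8 Fy -1.2 Fz 7.4 0.027 97.9
0.004 13.71 x 0.5514 [ 0.5434 -0.098   0.0448] Fx 6.0 Fy -0.4 Fz -1.5 0.0268 99.1
0.008 13.99 x 0.5479 [ 0.5399 -0.0975  0.0449] Fx 7.7 Fy -1.5 Fz -3.2 0.0271 99.1
0.012 14.28 x 0.5445 [ 0.5365 -0.0971  0.0449] Fx 10.3 Fy -0.5 Fz -3.8 0.0272 99.2
0.014 14.53 x 0.5428 [ 0.5348 -0.0968  0.0449] Fx 11.2 Fy -0.4 Fz -5.5 0.0271 99.3
0.016 14.78 x 0.5410 [ 0.5331 -0.0966  0.0449] Fx 11.7 Fy -0.8 Fz -7.1 0.0271 99.3
0.0175 15.03 x 0.5397 [ 0.5318 -0.0965  0.0449] Fx 12.3 Fy -0.3 Fz -6.5 0.0268 99.3
0.019 15.28 x 0.5384 [ 0.5305 -0.0963  0.0449] Fx 12.8 Fy 0.8 Fz -6.6 0.0271 99.3
0.0205 15.53 x 0.5372 [ 0.5293 -0.0961  0.045 ] Fx 12.0 Fy -0.0 Fz -9.4 0.0268 99.3
0.022 15.78 x 0.5371 [ 0.5292 -0.0961  0.045 ] Fx 18.1 Fy -0.7 Fz -14.1 0.0271 100.0
```

```bash
python3 - <<'E'
from workcell import *
from h import *
k=np.array([.545,-.098])
def st():
    o=get_obs();f=np.array(o["wrist_force"]);p=np.array(o["position"])
    print(round(o["time_s"],2),"x %.4f"%(p[:2]@ex),"Fx %.1f Fz %.1f"%(f[:2]@ex,f[2]),round(o["gripper_width"],4))
bot.servo_line([*(k-.0235*ex),.044],velocity=.03);st();bot.dwell(1.0);st()
w=vision.read_camera("wrist");s=vision.read_camera("scene")
kn=np.array([.5295,-.096])
print(proj(w,[*(kn+.066*ex+.0*ex),.046]),proj(s,[*kn,.046]))
a=cv2.resize(s["frame"][150:270,240:400],(640,480),interpolation=cv2.INTER_CUBIC)[:340]
cv2.imwrite("pics/w2.png",cv2.cvtColor(np.vstack([w["frame"][0:250],a]),cv2.COLOR_RGB2BGR))
E
```

```text
16.02 x 0.5371 Fx 23.7 Fz -18.9 0.0271
17.02 x 0.5371 Fx 23.5 Fz -18.3 0.0269
[317.52291936 393.78108181] [306.28498895 185.92828133]
```

View pics/w2.png

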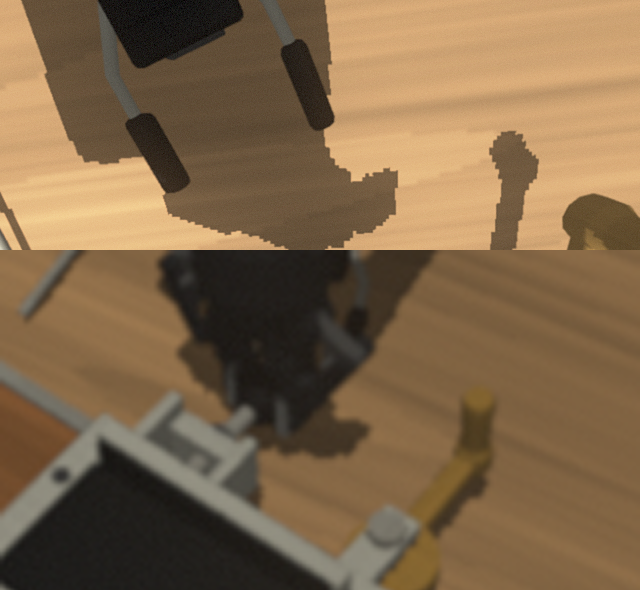

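In the scene crop, the knob is in the jaws with its sleeve drawn out of the yoke at about (240,420). The lever is still open, with its grip at (478,400). The position has stayed at 16.2 mm of travel while the force rose past the spring's 14 N, so the plunger is on its stop.

```bash
python3 -c "
from workcell import *
print(hand_in())"
```

```text
the job is handed in; nothing more can be done
None
```

The cam lever is swung fully open to its stop, and the index plunger knob is held fully back at its stop (about 16 mm) in the gripper; I left the loose parts and screwdriver alone and handed the job in at about 17 s.

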